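Square up a bearing cover and lock it in the engraving stand

TASK

Load the bearing cover into the inclined engraving stand: its flange is too wide to grip and its round boss says nothing about its angle, so first push it up flush against both fences of the squaring plate, long side along the long fence, then pick it up by the boss. Lower it, do not drop it, onto the tilted bed between the two side rails, slide it fully home against the ledge at the bottom, and turn the quarter-turn latch fully shut so that its tongue lies over the flange (the latch may have been left anywhere between open and shut, so clear it out of the way first if need be). Leave the other things on the bench where they are.

Things in the scene. Friction and masses are not known exactly. Their poses are not given: they have to be found in the camera images.
- cover: loose aluminium bearing cover, 0.28 to 0.48 kg: rectangular flange 120 mm (x) by 96 mm (y) by 12 mm thick, with one round boss 40 mm in diameter in the middle of its top, 12 to 48 mm above the underside. Origin: centre of the underside; z up through the boss. Starts askew on the squaring plate, clear of both fences, its x within 0.36 rad of the plate's x. Either way round is the same.
- squaring_plate: fixed dark steel plate 250 mm (x) by 220 mm (y) by 20 mm high; origin in the centre of its underside, z up. Plain steel fence bars stand 14 mm above its top: the long fence (190 mm) along its +y side, the short fence (165 mm) along its +x side; the -x and -y sides are open. It is turned up to 0.25 rad, and may stand left or right of the robot, the stand on the other side.
- fence_corner (a point): on the squaring plate's top face, where the lines of the fences' inner faces cross (axes as the plate; x 100, y 90, z 20 mm from the plate's origin; the bars stop short of the corner). A cover flush with both fences has its origin at x -60, y -48, z 0 mm from here, its axes parallel to the plate's.
- stand_bed: fixed bed of the engraving stand, a grey plate tilted 30 degrees, facing up and towards the robot, the stand turned up to 0.25 rad. Axes: x uphill along the slope (away from the robot), y across it, z square out of the bed. Origin: on the bed's surface 68 mm above the bench, where the centre of the cover's underside lies when fully home, the cover's long side along x.
- ledge (a point): foot of the upper face of the steel ledge that closes the bed's lower end (axes as the bed; x -60 mm from the bed's origin). The ledge is 90 mm wide and 14 mm high. The cover may stick on the slope and then has to be pushed down against it.
- rails (a point): midway between the two steel side rails, on the bed (axes as the bed; x -8 mm from the bed's origin). The rails are 10 mm high, run 50 mm either way along x, and have their inner faces at y -50 and +50 mm, so the flange has 2 mm play on each side. The upper end of the bed is open except for the latch.
- latch (a joint): quarter-turn latch at the bed's upper end, rad: 0 open, 1.571 shut, stops at both; grows anticlockwise looking down on the bed. It is left anywhere from 0 to 1.5 and stays where it is put. Its steel tongue (18 mm wide, reaching 51 mm from the axis) points to the bed's +y when open and to -x, over the flange, when shut; its handle points the opposite way. Turning takes about 3 N at the knob.
- latch_axis (a point): on the latch's axis, on the bed's surface (axes as the bed; x 90, y 0 mm from the bed's origin); the axis is square to the bed. The tongue passes 14 to 22 mm above the bed, 2 mm clear of the flange's top.
- latch_knob (a point): centre of the latch's upright round black knob, 22 mm in diameter, to be gripped 37 to 64 mm above the bed (this point is 50 mm above it), 65 mm from the latch's axis: towards the bed's -y when open, +x when shut.
- fluid_bottle: small white bottle of marking fluid, 30 mm in diameter, 62 mm tall, origin under its centre; leave it alone
- spanner: steel spanner 150 mm long lying on the bench, along its x; leave it alone
- bearing_ring: steel bearing ring 52 mm in diameter, 16 mm high, lying flat, origin under its centre; leave it alone
- impeller: small compressor wheel 80 mm in diameter, 40 mm high, beyond the work, origin under its centre; leave it alone
- screwdriver: screwdriver 190 mm long lying beyond the work, along its x; leave it alone

How it is judged:
On the way, in this order (a step that is already met when the one before it is completed fails the run):
1. the cover lies flat on the squaring plate, flush against both fences (gap under 2 mm, within 0.025 rad of square) (x of cover in the frame of fence_corner between -0.062 and -0.057 m and y of cover in the frame of fence_corner between -0.05 and -0.045 m and z of cover in the frame of fence_corner below 0.003 m and angle between the x axis of cover and the x axis of fence_corner, either way round below 0.025 rad and angle between the z axis of cover and the z axis of fence_corner, either way round below 0.03 rad), for 0.2 s.
2. the cover, still held in the gripper, is down on the tilted bed between its rails (contact force between the fingers and cover above 1 N and z of cover in the frame of stand_bed between -0.003 and 0.004 m and x of cover in the frame of stand_bed between -0.003 and 0.02 m and y of cover in the frame of stand_bed between -0.0035 and 0.0035 m and angle between the z axis of cover and the z axis of stand_bed, either way round below 0.06 rad), for 0.1 s.
At the end, for the whole second after the job is handed in: The cover lies flat on the tilted bed between the side rails, boss outwards, its lower edge within 2.5 mm of the ledge, at rest and released, and the latch is turned to within 0.12 rad of its shut stop, its tongue over the flange (x of cover in the frame of stand_bed between -0.003 and 0.0025 m and y of cover in the frame of stand_bed between -0.0035 and 0.0035 m and z of cover in the frame of stand_bed between -0.003 and 0.002 m and angle between the z axis of cover and the z axis of stand_bed, either way round below 0.03 rad and angle between the x axis of cover and the x axis of stand_bed, either way round below 0.06 rad and value of joint latch above 1.45 rad and linear speed of cover below 0.02 m/s); the robot touches nothing.
It fails at once if the bottle, spanner, bearing ring, impeller or screwdriver is pushed more than 25 mm or the bottle is knocked over (distance of any of fluid_bottle, spanner, bearing_ring, impeller, screwdriver from where it was at the start of the episode above 0.025 m or angle between fluid_bottle's own z axis and vertical above 0.6 rad).
It also fails if it takes over 72 s, if anything falls off the work surface, if the arm or the gripper's body presses on something with over 40 N, if the wrist force passes 120 N, or if a joint passes its speed limit or range.

ROBOT

A 6-joint arm with a two-finger parallel gripper is mounted at the origin on the work surface. World frame = base frame: x ahead of the robot, y to its left, z up, the work surface at z = 0. Lengths are in m, angles in rad, forces in N, time in s.
With the tool pointing down it reaches from about 0.25 to 0.8 m from the base axis. Payload 3.9 kg.
Tool frame: the origin (TCP) lies on the centre line of the jaws, within the pads' length; the fingertips stand 22 mm ahead of it and the grasp point (between the pads) lies 3 mm ahead of it; z points along the fingers, y is the line along which they close (so a half turn about z gives the same grasp; the last joint's range is limited). The gripper opens to 85 mm and grips with 20 to 120 N. Pads are 22 mm wide; open, the fingers measure 114 mm over their backs; the gripper's body (76 mm by 85 mm) begins 54 mm behind the grasp point. The pads swing forward as they close: fully open they stand 13 mm farther back than shut.
Start: joints at [-1.186, 0.26, -0.138, 1.173, 0, 1.571], TCP at [0.197, -0.487, 0.253] pointing down, gripper open.
Joint ranges: [-2.78, 2.78], [-0.83, 1.72], [-1.28, 1.37], [-1.9, 2.12], [-1.57, 1.48], [-3.14, 3.14]. Speed limits (rad/s): [2.57, 2.57, 3.14, 3.14, 3.14, 3.14].

INTERFACE

Orientations are given as a unit quaternion [w, x, y, z].
In Python, from plant import get_obs, optics, workorder gives the robot as it stands.
- The arm moves only by the tool drive_tool, never from a script. Its argument "rows" is text: rows parted by semicolons, each of 7 numbers parted by spaces: the shift along the tool's x, y, z in mm, then the turn, a rotation vector about the tool's x, y, z in rad, then the gripper command: -1 is fully open, 1 is shut, values between are in proportion. A call has exactly 5 rows; each row is the pose to reach, as a shift and turn from the pose commanded when the call began, along the tool's axes at that moment; what a row does not reach only later rows make up. A row lasts 1/8 s, in which the tool goes at most 62.5 mm and 10.7 degrees, less where a joint would pass 70% of its speed; a pose out of reach is approached as far as the arm can. A call with a gripper value outside its range is refused whole. The fingers move at their own pace and stop on an object; the grip force is fixed at half the most. Time passes only in rows, so rows that repeat a pose let the fingers close, or fill a call up. It gives the time, the measured TCP pose, the force, the opening and the grip force at its end, in the units of the state.
- get_obs(): the state, without advancing time (a new reading comes with each control period).
- optics.read_camera(name): name is "side" or "top" or "wrist"; returns a dict with "pixels" (480x640x3 uint8, red, green, blue), "z_map" (480x640 float32, m along the optical axis (not along the pixel's ray), 0 where there is no reading), "camera_matrix" (3x3 intrinsics, pixels), "k1" (the pictures are not rectified: a ray, as slopes to the right and down, at radius r is drawn at 1 + k1 r^2 times it, then the intrinsics apply), "rvec" (rotation vector, rad) and "tvec" (3), from world to camera coordinates, as OpenCV has them. Camera axes: x right, y down, z forward; pixel columns grow to the right and rows downward; lengths in m; the calibration is good to about 2 mm. A picture is of the moment at which its call begins.
- workorder.sign_off(): hands the job in; it is judged then, once.
The state is a dict: "t": time; "qpos": joint angles; "qd": joint speeds; "tau": joint torques, N m; "tcp_pos": TCP position; "eef_rot": TCP orientation; "wrist_force": force on the tool from outside, world axes, zero at the start; "moment": the same for the moment, N m; "grip_width": finger opening in m; "finger_force": force on a finger pad.
Only numpy, scipy, OpenCV 4.12 (cv2) and the standard library are available. Lean on these libraries where they do the work, as an engineer would, in place of code of your own. Each camera call takes 0.05 s, during which the arm holds its last target. There are 200 camera calls.

## Working session

There is one attempt and no reset: what is moved stays moved. The work goes in short steps, Python scripts to look and compute and a tool call to move; the robot and the scene stay as the last step left them, time stands still between calls to the robot, and variables do not carry over. Pictures are saved under pics/ and viewed, at most 10 in all, crops included, and the job is handed in when it is done.

Besides the shell and the picture viewer there is one more tool, called after "Call:" as a command line: name --argument value ..., lists and objects as JSON in quotes. drive_tool: Moves the arm, as the interface text tells. Its arguments: {"type":"object","properties":{"rows":{"type":"string"}},"required":["rows"]}

```bash
mkdir -p pics; cat > h.py <<'E'
import numpy as np, cv2, pickle
from scipy.spatial.transform import Rotation as R
from plant import get_obs, optics, workorder
def snap(n,f=None):
    c=optics.read_camera(n); pickle.dump(c,open(f'{n}.pkl','wb'))
    if f: cv2.imwrite(f'pics/{f}.png',cv2.cvtColor(c['pixels'],cv2.COLOR_RGB2BGR))
    return c
def load(n): return pickle.load(open(f'{n}.pkl','rb'))
def rays(c,uv):
    uv=np.atleast_2d(np.array(uv,float)); K=np.array(c['camera_matrix'])
    d=(uv-[K[0,2],K[1,2]])/[K[0,0],K[1,1]]; s=d.copy()
    for _ in range(20): s=d/(1+c['k1']*(s**2).sum(1,keepdims=True))
    return np.c_[s,np.ones(len(s))]
def ext(c): return R.from_rotvec(np.ravel(c['rvec'])).as_matrix(),np.ravel(c['tvec'])
def cloud(c):  # world points HxWx3
    h,w=c['z_map'].shape; v,u=np.mgrid[:h,:w]
    p=rays(c,np.c_[u.ravel(),v.ravel()])*c['z_map'].reshape(-1,1)
    Rm,t=ext(c); return ((p-t)@Rm).reshape(h,w,3)
def onz(c,uv,z):
    Rm,t=ext(c); d=rays(c,uv)@Rm; o=-Rm.T@t
    return o+d*((z-o[2])/d[:,2])[:,None]
def proj(c,P):
    Rm,t=ext(c); p=np.atleast_2d(P)@Rm.T+t; s=p[:,:2]/p[:,2:]
    s=s*(1+c['k1']*(s**2).sum(1,keepdims=True)); K=np.array(c['camera_matrix'])
    return s*[K[0,0],K[1,1]]+[K[0,2],K[1,2]]
def tool():
    o=get_obs(); q=o['eef_rot']; return np.array(o['tcp_pos']),R.from_quat([q[1],q[2],q[3],q[0]])
def move(p,Rt,p0=None,R0=None):
    """shift mm, rotvec in tool axes to reach p,Rt"""
    a,b=tool(); a=a if p0 is None else p0; b=b if R0 is None else R0
    return np.round(b.inv().apply(np.array(p)-a)*1000,1),np.round((b.inv()*Rt).as_rotvec(),3)
E
python3 - <<'E'
from h import *
print(get_obs())
for n in('top','side'):
    c=snap(n,n+'0'); print(n,c['camera_matrix'],c['k1'],-ext(c)[0].T@ext(c)[1])
E
```

```text
{'t': 0.0, 'qpos': array([-1.18599341e+00,  2.60689142e-01, -1.39403128e-01,  1.17277130e+00,
        1.48857608e-05,  1.57079848e+00]), 'qd': array([ 0.00116193, -0.00094804,  0.00067166,  0.00029775, -0.00012344,
       -0.0008086 ]), 'tau': array([ 4.11643603e-03, -4.05675066e+01,  2.53923512e+01,  1.86714838e-02,
        1.72052205e-04, -1.22403182e-05]), 'tcp_pos': array([ 0.19681983, -0.48597194,  0.25244936]), 'eef_rot': array([-1.01597205e-03,  9.81547550e-01,  1.91215426e-01, -1.90341145e-04]), 'wrist_force': array([-0.32611365, -0.11492099,  1.01427895]), 'moment': array([ 0.00876661,  0.01025229, -0.04265762]), 'finger_force': 0.0, 'grip_width': 0.08558550085165041}
top [[533.58163924   0.         320.52267643]
 [  0.         533.58163924 241.35593341]
 [  0.           0.           1.        ]] -0.11755652711883159 [0.51038544 0.00860657 1.11879487]
side [[586.40480957   0.         307.72875821]
 [  0.         586.40480957 247.01984174]
 [  0.           0.           1.        ]] 0.003832134606601087 [0.14139959 0.61204201 0.78933359]
```

View pics/top0.png

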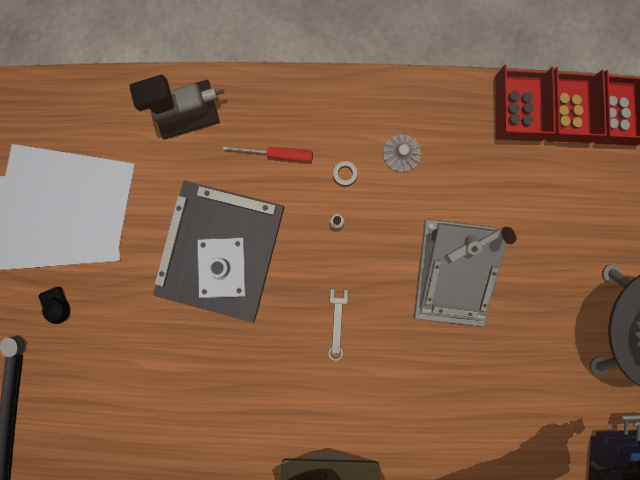

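View pics/side0.png

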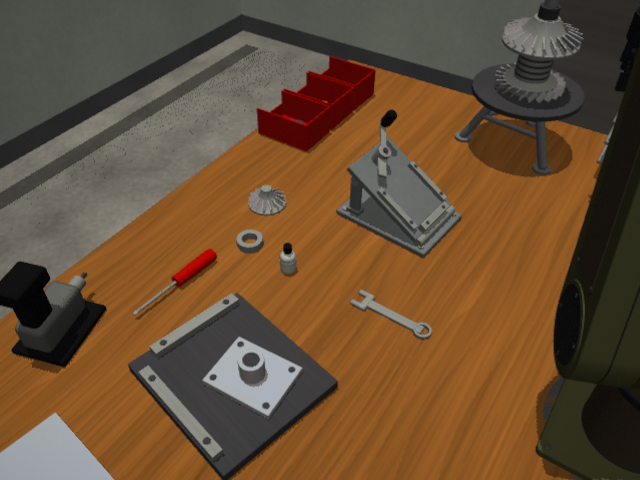

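The top view shows the plate at left, corners about (185,182), (283,206), (254,320) and (155,295), with the long fence on the left and the short fence on the far side. The cover boss is at (220,268). The stand is at right, with the latch axis at (474,249) and the knob at (508,235), so the latch is partly open. The side view agrees.

```bash
python3 - <<'E'
from h import *
c=load('top'); P=cloud(c)
def rect(m):
    p=P[m][:,:2].astype(np.float32); r=cv2.minAreaRect(p*1000); return np.round(r[0],1),np.round(r[1],1),round(r[2],2),len(p)
box=np.zeros(P.shape[:2],bool); box[170:335,140:295]=1
z=P[...,2]
print('z plate',np.median(z[300:312,180:240]),'flange',np.median(z[275:290,205:212]),'bench',np.median(z[330:400,400:500]))
k=np.ones((3,3),np.uint8)
def cl(m): return cv2.morphologyEx(m.astype(np.uint8),cv2.MORPH_OPEN,k)>0
print('plate all',rect(cl(box&(z>.012)&(z<.08))))
cov=np.zeros_like(box); cov[230:305,190:255]=1
print('flange',rect(cl(cov&(z>.0275)&(z<.08))))
b=cov&(z>.06)&(z<.08); print('boss',P[b][:,:2].mean(0),b.sum(),np.ptp(P[b][:,:2],0),np.median(z[b]))
f=box&(z>.029)&(z<.04); 
for nm,sl in (('long',np.s_[190:290,155:189]),('short',np.s_[183:218,194:280])):
    m=np.zeros_like(box); m[sl]=1; print(nm,rect(cl(m&f)))
# bed
m=np.zeros_like(box); m[265:305,445:480]=1; q=P[m]; cen=q.mean(0); n=np.linalg.svd(q-cen)[2][2]; n*=np.sign(n[2])
print('bed n',n,'tilt',np.degrees(np.arccos(n[2])),'yaw of uphill',np.arctan2(-n[1],-n[0]),'res',np.abs((q-cen)@n).max(),'cen',cen)
np.save('bedplane.npy',np.r_[n,cen])
im=cv2.cvtColor(c['pixels'],cv2.COLOR_RGB2BGR)
cv2.imwrite('pics/stand.png',cv2.resize(im[210:335,405:525],None,fx=4.7,fy=4.7,interpolation=cv2.INTER_CUBIC))
E
```

```text
z plate 0.018850812676835554 flange 0.03167968810134114 bench -0.0004942422829628953
plate all (array([536.1, 244.6]), array([221.7, 250.6]), 77.06, 12553)
flange (array([500.4, 234.2]), array([120.7,  95.7]), 2.94, 2541)
boss [0.50019364 0.23330746] 303 [0.0380089  0.03769755] 0.0673539405089402
long (array([553.9, 341.6]), array([ 20. , 189.1]), 77.3, 765)
short (array([639.8, 207.3]), array([164.8,  20.8]), 76.56, 759)
bed n [-0.04477129 -0.96641149  0.25306987] tilt 75.34075406953306 yaw of uphill 1.524502074106006 res 0.03567029866002695 cen [ 0.47790889 -0.25116386  0.06942229]
```

View pics/stand.png

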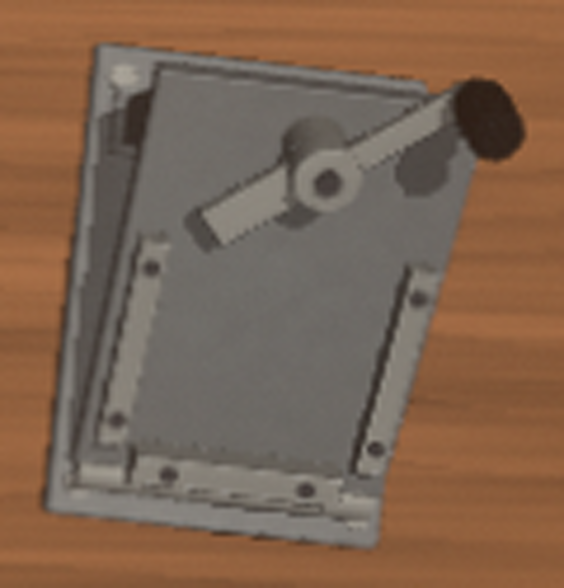

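```bash
cat > bed.py <<'E'
from h import *
c=load('top'); P=cloud(c); H,W=P.shape[:2]
v,u=np.mgrid[:H,:W]; reg=(u>415)&(u<515)&(v>215)&(v<330)&(c['z_map']>.3)
m=reg&(u>447)&(u<476)&(v>268)&(v<300); q=P[m]
for _ in range(6):
    cen=np.median(q,0) if _==0 else q.mean(0); n=np.linalg.svd(q-cen,full_matrices=False)[2][2]; n=n*np.sign(n[2])
    if _==0: n=np.array([-.5,0,.866])
    d=np.abs((P[m]-cen)@n); q=P[m][d<(.02,.01,.006,.005,.005,.005)[_]]
print('n',n,'tilt',np.degrees(np.arccos(n[2])),'yaw',np.arctan2(-n[1],-n[0]),len(q),m.sum(),((q-cen)@n).std())
h=(P-cen)@n
ex0=np.array([-n[0],-n[1],0]); ex0/=np.linalg.norm(ex0); ex=ex0*n[2]+np.array([0,0,1])*np.hypot(n[0],n[1]); ey=np.cross(n,ex)
L=np.stack([(P-cen)@ex,(P-cen)@ey,h],-1)
E
cat > b2.py <<'E'
from bed import *
def rect(m):
    r=cv2.minAreaRect(L[m][:,:2].astype(np.float32)*1000); return np.round(r[0],1),np.round(r[1],1),round(r[2],2),m.sum(),np.median(h[m])
def poly(pts): 
    mm=np.zeros((H,W),np.uint8); cv2.fillPoly(mm,[np.int32(np.array(pts)/4.7+[405,210])],1); return mm>0
print('railL',rect(reg&poly([(130,220),(185,230),(140,450),(80,445)])&(h>.006)&(h<.014)))
print('railR',rect(reg&poly([(395,250),(450,270),(390,485),(345,470)])&(h>.006)&(h<.014)))
print('ledge',rect(reg&poly([(130,440),(350,475),(345,530),(120,495)])&(h>.009)&(h<.018)))
print('tongue+handle',rect(reg&poly([(180,200),(300,150),(470,70),(480,110),(330,210),(220,260)])&(h>.014)&(h<.035)))
k=reg&(h>.055)&(h<.072)&(u>495); print('knob',k.sum(),np.median(L[k],0) if k.any() else '')
print('cen',cen,'ex',ex,'ey',ey)
E
python3 b2.py
```

```text
n [-0.50808614  0.04117011  0.86032174] tilt 30.647273270859237 yaw -0.08085313691315249 859 864 0.0017059948936885146
railL (array([ 1.2, 59.9]), array([100.9,  16.9]), 2.19, np.int64(279), np.float64(0.009745426342445782))
railR (array([  0.3, -53.1]), array([ 13.5, 100.2]), 89.38, np.int64(296), np.float64(0.009849291594248747))
ledge (array([-57. ,   4.4]), array([90.9, 18. ]), 87.89, np.int64(314), np.float64(0.014021412578610865))
tongue+handle (array([103.2,  -2.7]), array([ 25.8, 114.4]), 38.85, np.int64(546), np.float64(0.026922113382591373))
knob 129 [ 0.14412401 -0.04434518  0.06552468]
cen [ 0.47884523 -0.25170708  0.06324089] ex [ 0.85751121 -0.06948395  0.50975142] ey [ 8.07650731e-02  9.96733165e-01 -6.93889390e-18]
```

```bash
cat > fr.py <<'E'
from h import *
import sys, json, os
F=dict(yaw=-.095,o=[.487,-.249,.068],pyaw=-.226,po=[.5361,.2446,0])
if os.path.exists('fr.json'): F.update(json.load(open('fr.json')))
RB=R.from_euler('zy',[F['yaw'],-np.pi/6]); OB=np.array(F['o'])      # bed
RP=R.from_euler('z',F['pyaw']); OP=np.array(F['po'])+[0,0,.02]      # plate top
DOWN=R.from_euler('x',np.pi)
def bed(x,y,z,spin=0): return OB+RB.apply(np.array([x,y,z])/1000), RB*R.from_euler('z',spin)*DOWN
def plate(x,y,z,spin=0): return OP+RP.apply(np.array([x,y,z])/1000), RP*R.from_euler('z',spin)*DOWN
def where():
    p,r=tool(); o=get_obs()
    print('t',round(o['t'],2),'bed mm',np.round(RB.inv().apply(p-OB)*1000,1),'plate mm',np.round(RP.inv().apply(p-OP)*1000,1),'F',np.round(o['wrist_force'],1),'w',round(o['grip_width'],4),'ff',round(o['finger_force'],1),'q',np.round(o['qpos'],2))
if __name__=='__main__':   # python3 fr.py "bed(1,2,3)" "plate(..)" : moves, first from now
    where(); p,r=tool()
    for a in sys.argv[1:]:
        t=eval(a); print(a,np.round(t[0],3),*[x.tolist() for x in move(*t,p,r)])
E
python3 fr.py "bed(60,0,200)" "bed(165,-58,110)"
```

```text
t 0.1 bed mm [-135.8 -251.1  304.9] plate mm [-166.9 -788.1  232.5] F [-0.4 -0.5 -0.6] w 0.0854 ff 0.0 q [-1.19  0.26 -0.14  1.17  0.    1.57]
bed(60,0,200) [ 0.439 -0.255  0.271] [311.0, -123.7, -18.3] [-0.078, 0.523, 0.468]
bed(165,-58,110) [ 0.569 -0.322  0.243] [406.8, -11.8, 9.9] [-0.078, 0.523, 0.468]
```

Call:
drive_tool --rows "62 -25 -4 -0.016 0.105 0.094 1;124 -50 -8 -0.032 0.21 0.187 1;187 -74 -11 -0.047 0.314 0.281 1;249 -99 -15 -0.062 0.418 0.374 1;311 -124 -18 -0.078 0.523 0.468 1"

```text
t: 0.72
tcp_pos: [0.4234, -0.2696, 0.2704]
eef_rot: [-0.012, 0.964, -0.048, 0.26]
wrist_force: [0.5, -0.6, -0.3]
grip_width: 0.0
finger_force: 0.0
```

```bash
python3 - <<'E'
from fr import *
where(); c=snap('wrist','w1')
Rm,t=ext(c); print('cam in tool',tool()[1].inv().apply(-Rm.T@t-tool()[0]))
E
python3 fr.py "bed(165,-58,90)"
```

```text
t 0.72 bed mm [ 47.9 -16.1 207. ] plate mm [   5.4 -526.3  250.4] F [ 0.5 -0.6 -0.3] w 0.0 ff 0.0 q [-0.78 -0.05 -0.58  0.64  0.36  2.54]
cam in tool [ 0.07841809  0.0053056  -0.12296931]
t 0.78 bed mm [ 47.   -9.1 205.3] plate mm [   4.5 -519.4  248.8] F [ 0.1  5.4 -1.2] w -0.0 ff 0.0 q [-0.77 -0.05 -0.59  0.64  0.37  2.54]
bed(165,-58,90) [ 0.579 -0.322  0.225] [117.4, 49.4, 115.7] [-0.008, -0.006, -0.003]
```

View pics/w1.png

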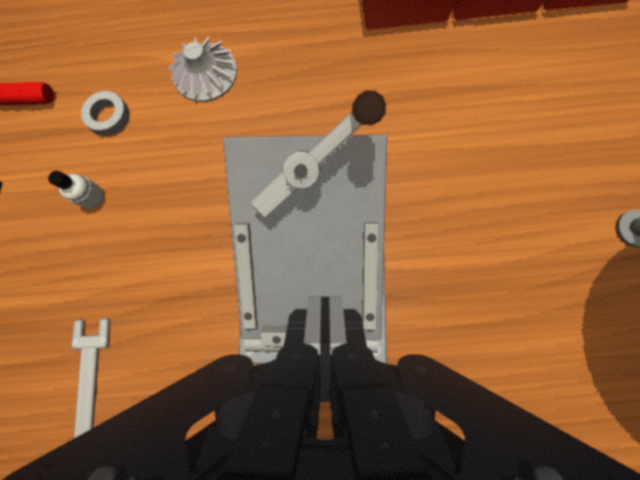

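The wrist view shows the bed square on: rails at columns about 245 and 371, rows 225–330; latch axis at (301,170); knob at (369,107), so the latch is about 0.75 rad from open. I'll refine the bed frame from this camera's depth.

```bash
cat > b3.py <<'E'
from fr import *
c=snap('wrist'); P=cloud(c); L=RB.inv().apply((P.reshape(-1,3)-OB)).reshape(P.shape)*1000
ok=(c['z_map']>.1)&(c['z_map']<.6)
v,u=np.mgrid[:480,:640]
m=ok&(abs(L[...,0]-10)<35)&(abs(L[...,1])<40)&(abs(L[...,2])<6)&(v<290)
A=np.c_[L[m][:,:2],np.ones(m.sum())]; co=np.linalg.lstsq(A,L[m][:,2],rcond=None)[0]; print('bed plane slopes, offs mm',co,m.sum())
h=L[...,2]-(L[...,:2]@co[:2]+co[2])
def rect(m):
    m=cv2.morphologyEx(m.astype(np.uint8),cv2.MORPH_OPEN,np.ones((3,3)))>0
    q=L[m][:,:2].astype(np.float32); d=q-q.mean(0); vt=np.linalg.svd(d,full_matrices=False)[2][0]
    return np.percentile(q,[1,50,99],axis=0).round(1).tolist(),'ang',np.degrees(np.arctan2(vt[1],vt[0])).round(2),m.sum(),np.median(h[m]).round(1)
for s in(1,-1): print('rail',s,rect(ok&(abs(s*L[...,1]-58)<14)&(abs(L[...,0]+8)<62)&(abs(h-10)<3)))
k=ok&(h>58)&(h<70)&(L[...,0]>60); print('knob',k.sum(),np.percentile(L[k],[2,50,98],axis=0).round(1).tolist())
a=ok&(h>12)&(h<45)&(L[...,0]>50)&(L[...,0]<125)&(abs(L[...,1])<40); print('arm',rect(a))
E
python3 b3.py; python3 fr.py "bed(165,-58,90)"
```

```text
bed plane slopes, offs mm [ 0.00305481 -0.04598913  0.80058511] 6312
rail 1 ([[-56.6, 49.9], [-4.7, 56.0], [41.5, 62.3]], 'ang', np.float32(-179.21), np.int64(1435), np.float64(10.0))
rail -1 ([[-54.6, -61.4], [-3.1, -55.2], [42.5, -49.3]], 'ang', np.float32(-179.32), np.int64(1469), np.float64(10.1))
knob 957 [[124.5, -53.2, 66.1], [134.0, -43.5, 70.6], [143.6, -34.3, 72.5]]
arm ([[54.8, -37.4], [90.3, 3.3], [124.0, 38.5]], 'ang', np.float32(132.24), np.int64(2850), np.float64(30.0))
t 0.82 bed mm [ 45.1 -11.5 205.9] plate mm [   2.9 -522.   248.2] F [-1.2  0.3 -1.3] w 0.0003 ff 0.0 q [-0.77 -0.05 -0.59  0.64  0.36  2.53]
bed(165,-58,90) [ 0.579 -0.322  0.225] [119.8, 47.4, 115.6] [-0.005, 0.0, 0.003]
```

```bash
python3 - <<'E'
from fr import *
F['o']=(OB+RB.apply([.001,.0004,.0004])).tolist(); F['yaw']=-.085; json.dump(F,open('fr.json','w'))
E
python3 fr.py "bed(170,-56,90)" "bed(170,-56,62)" "bed(115,-56,62)"
```

```text
t 0.82 bed mm [ 44.  -12.4 205.5] plate mm [   2.9 -522.   248.2] F [-1.2  0.3 -1.3] w 0.0003 ff 0.0 q [-0.77 -0.05 -0.59  0.64  0.36  2.53]
bed(170,-56,90) [ 0.585 -0.319  0.229] [126.4, 43.3, 115.2] [-0.005, 0.0, -0.007]
bed(170,-56,62) [ 0.599 -0.319  0.205] [126.4, 43.5, 143.2] [-0.005, 0.0, -0.007]
bed(115,-56,62) [ 0.552 -0.314  0.177] [71.4, 43.8, 143.3] [-0.005, 0.0, -0.007]
```

Call:
drive_tool --rows "45 15 40 0 0 0 1;90 30 75 0 0 -0.007 1;126 43 110 -0.005 0 -0.007 1;126 43 140 -0.005 0 -0.007 1;126 43 143 -0.005 0 -0.007 1"

```text
t: 1.45
tcp_pos: [0.598, -0.3248, 0.2035]
eef_rot: [-0.01, 0.966, -0.043, 0.256]
wrist_force: [-0.8, 0.3, 0.4]
grip_width: 0.0001
finger_force: 0.0
```

```bash
python3 fr.py "bed(170,-56,62)" "bed(113,-58,62)"
```

```text
t 1.45 bed mm [168.7 -62.   61.5] plate mm [ 187.9 -541.1  183.5] F [-0.8  0.3  0.4] w 0.0001 ff 0.0 q [-0.62  0.29 -0.37  0.47  0.29  2.67]
bed(170,-56,62) [ 0.599 -0.319  0.205] [1.3, -6.0, -0.6] [0.004, 0.006, -0.003]
bed(113,-58,62) [ 0.55  -0.316  0.176] [-55.7, -3.8, -0.2] [0.004, 0.006, -0.003]
```

Call:
drive_tool --rows "0 -5 0 0 0 0 1;-15 -5 0 0 0 0 1;-30 -4 0 0 0 0 1;-45 -3 0 0 0 0 1;-56 -2 0 0 0 0 1"

```text
t: 2.08
tcp_pos: [0.5566, -0.3318, 0.1874]
eef_rot: [0.006, 0.963, -0.044, 0.266]
wrist_force: [15.8, -28.0, -7.5]
grip_width: -0.0003
finger_force: 13.0
```

```bash
python3 - <<'E'
from fr import *
where(); c=snap('wrist','w2')
E
python3 fr.py "bed(140,-60,180)"
```

```text
t 2.08 bed mm [125.6 -72.7  68.2] plate mm [ 149.2 -557.2  167.4] F [ 15.8 -28.   -7.5] w -0.0003 ff 13.0 q [-0.67  0.25 -0.5   0.37  0.3   2.63]
t 2.12 bed mm [123.6 -73.5  68.1] plate mm [ 147.6 -558.1  166.3] F [ 10.7 -27.5  -6.3] w -0.0001 ff 12.4 q [-0.67  0.25 -0.5   0.37  0.29  2.63]
bed(140,-60,180) [ 0.514 -0.32   0.292] [18.1, -9.6, -112.1] [0.035, -0.015, 0.002]
```

View pics/w2.png

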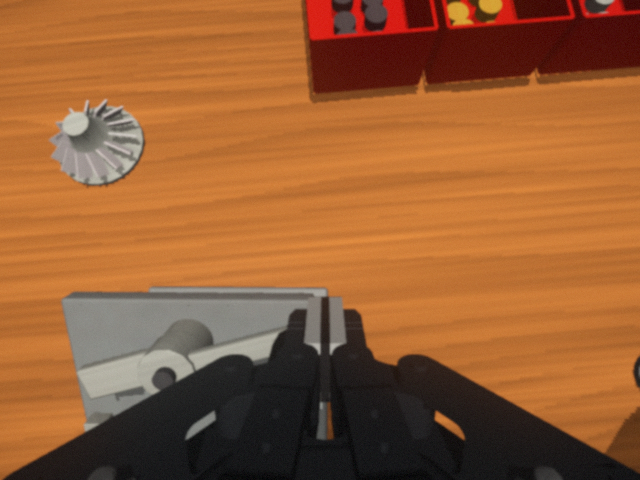

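The fingertip slid off the knob's outer side. The latch is now near open, with its handle about 15–20° off the bed's y axis. I'll back off and look again from above.

Call:
drive_tool --rows "12 4 0 0 0 0 1;15 4 -30 0 0 0 1;0 0 -70 0 0 0 1;-15 -20 -110 0 0 0 1;-25 -30 -120 0 0 0 1"

```text
t: 2.75
tcp_pos: [0.4699, -0.2855, 0.2742]
eef_rot: [-0.007, 0.965, -0.043, 0.26]
wrist_force: [0.4, 0.0, -0.7]
grip_width: 0.0001
finger_force: 0.0
```

```bash
python3 b3.py; python3 fr.py "bed(145,-45,90)"
```

```text
bed plane slopes, offs mm [ 0.01527376 -0.04769751 -0.12350616] 1602
rail 1 ([[-29.8, 49.9], [7.8, 55.5], [41.4, 61.8]], 'ang', np.float32(-179.83), np.int64(1084), np.float64(10.4))
rail -1 ([[13.2, -61.4], [29.1, -56.0], [41.9, -50.1]], 'ang', np.float32(-175.58), np.int64(427), np.float64(10.1))
knob 891 [[97.7, -69.2, 64.1], [107.8, -59.3, 70.8], [116.6, -49.8, 72.7]]
arm ([[73.6, -38.9], [91.5, 1.4], [104.7, 39.2]], 'ang', np.float32(-74.44), np.int64(2587), np.float64(29.2))
t 2.8 bed mm [ 88.4 -27.9 186.3] plate mm [  52.8 -530.3  253.1] F [-2.8  0.8 -0.9] w -0.0003 ff 0.0 q [-0.72  0.02 -0.51  0.63  0.33  2.58]
bed(145,-45,90) [ 0.565 -0.306  0.217] [56.6, 16.3, 96.5] [0.007, -0.001, -0.002]
```

Call:
drive_tool --rows "60 28 20 0.007 0 0 1;62 30 60 0.007 0 0 1;62 30 100 0.007 0 0 1;62 30 122 0.007 0 0 1;62 30 124 0.007 0 0 1"

```text
t: 3.42
tcp_pos: [0.5838, -0.3207, 0.1905]
eef_rot: [-0.013, 0.966, -0.042, 0.256]
wrist_force: [-0.5, -0.3, 0.1]
grip_width: -0.0002
finger_force: 0.0
```

```bash
python3 fr.py "bed(113,-59,62)"
```

```text
t 3.42 bed mm [149.6 -59.5  57.3] plate mm [ 173.1 -540.2  170.5] F [-0.5 -0.3  0.1] w -0.0002 ff 0.0 q [-0.64  0.28 -0.42  0.44  0.3   2.66]
bed(113,-59,62) [ 0.55  -0.317  0.176] [-36.6, -0.4, -4.5] [-0.003, 0.005, -0.003]
```

Call:
drive_tool --rows "-8 0 -4 0 0 0 1;-16 0 -4 0 0 0 1;-24 -1 -4 0 0 0 1;-31 -1 -4 0 0 0 1;-36 -1 -4 0 0 0 1"

```text
t: 4.05
tcp_pos: [0.5523, -0.3189, 0.1812]
eef_rot: [-0.01, 0.965, -0.042, 0.26]
wrist_force: [1.2, -2.0, 1.4]
grip_width: 0.0003
finger_force: 1.2
```

```bash
python3 fr.py "bed(95,-40,180)" "plate(-34,-100,130)"
```

```text
t 4.05 bed mm [117.6 -60.4  64.9] plate mm [ 142.  -545.5  161.2] F [ 1.2 -2.   1.4] w 0.0003 ff 1.2 q [-0.67  0.25 -0.5   0.39  0.32  2.63]
bed(95,-40,180) [ 0.477 -0.297  0.27 ] [-22.3, -20.2, -115.1] [0.001, -0.003, -0.001]
plate(-34,-100,130) [0.481 0.155 0.15 ] [-118.2, -465.2, -9.9] [-0.08, -0.521, 0.136]
```

Call:
drive_tool --rows "6 0 -30 0 0 0 1;-10 -30 -80 -0.01 -0.08 0.02 1;-35 -80 -90 -0.02 -0.19 0.05 1;-60 -140 -80 -0.04 -0.3 0.08 1;-75 -200 -70 -0.06 -0.42 0.11 1"

```text
t: 4.68
tcp_pos: [0.4652, -0.114, 0.2127]
eef_rot: [-0.005, 0.994, -0.1, 0.048]
wrist_force: [1.6, 0.5, 0.5]
grip_width: -0.0
finger_force: 0.0
```

```bash
python3 fr.py "plate(-33,-107,80)"
```

```text
t 4.67 bed mm [ 40.8 138.7 135.8] plate mm [  11.3 -365.3  192.7] F [1.6 0.5 0.5] w -0.0 ff 0.0 q [-0.26  0.14 -0.41  0.93  0.02  3.09]
plate(-33,-107,80) [0.48  0.148 0.1  ] [-48.5, -257.1, 113.6] [-0.021, -0.094, 0.025]
```

```bash
python3 fr.py "plate(-33,-107,80,np.pi/2)"
```

```text
t 4.67 bed mm [ 40.8 138.7 135.8] plate mm [  11.3 -365.3  192.7] F [1.6 0.5 0.5] w -0.0 ff 0.0 q [-0.26  0.14 -0.41  0.93  0.02  3.09]
plate(-33,-107,80,np.pi/2) [0.48  0.148 0.1  ] [-48.5, -257.1, 113.6] [0.057, -0.09, -1.544]
```

Call:
drive_tool --rows "-10 -50 10 0.005 -0.01 -0.17 1;-20 -100 20 0.01 -0.02 -0.34 1;-30 -150 30 0.015 -0.03 -0.51 1;-40 -200 40 0.02 -0.04 -0.68 1;-48 -250 50 0.03 -0.05 -0.85 1"

```text
t: 5.3
tcp_pos: [0.4731, 0.1407, 0.1626]
eef_rot: [-0.001, 0.946, 0.323, 0.024]
wrist_force: [1.1, -0.7, 0.6]
grip_width: 0.0001
finger_force: 0.0
```

```bash
python3 fr.py "plate(-33,-107,60,np.pi/2)"
```

```text
t 5.3 bed mm [  1.1 390.9  88.5] plate mm [ -38.1 -115.4  142.6] F [ 1.1 -0.7  0.6] w 0.0001 ff 0.0 q [ 0.29  0.23 -0.42  0.86  0.01  2.77]
plate(-33,-107,60,np.pi/2) [0.48  0.148 0.08 ] [5.9, -2.4, 83.0] [0.028, -0.04, -0.686]
```

Call:
drive_tool --rows "2 0 20 0.007 -0.01 -0.17 1;3 -1 40 0.014 -0.02 -0.34 1;4 -2 60 0.02 -0.03 -0.51 1;5 -2 75 0.028 -0.04 -0.686 1;5 -2 83 0.028 -0.04 -0.686 1"

```text
t: 5.92
tcp_pos: [0.4799, 0.1452, 0.0795]
eef_rot: [-0.0, 0.785, 0.62, -0.0]
wrist_force: [0.8, 0.6, -0.6]
grip_width: -0.0001
finger_force: 0.0
```

```bash
python3 fr.py "plate(-33,-107,27,np.pi/2)"
```

```text
t 5.92 bed mm [-34.9 392.3  13.1] plate mm [ -32.5 -109.5   59.5] F [ 0.8  0.6 -0.6] w -0.0001 ff 0.0 q [ 0.29  0.36 -0.49  0.72  0.    2.1 ]
plate(-33,-107,27,np.pi/2) [0.48  0.148 0.047] [2.5, -0.5, 32.5] [-0.001, 0.0, -0.008]
```

Call:
drive_tool --rows "2 0 18 0 0 -0.008 1;2 0 33 0 0 -0.008 1;4 0 33 0 0 -0.008 1;14 0 33 0 0 -0.008 1;24 0 33 0 0 -0.008 1"

```text
t: 6.55
tcp_pos: [0.4875, 0.1697, 0.0485]
eef_rot: [0.001, 0.782, 0.623, 0.002]
wrist_force: [-0.4, 0.3, -0.1]
grip_width: 0.0
finger_force: 0.0
```

Call:
drive_tool --rows "9 0 0 0 0 0 1;18 0 0 0 0 0 1;27 0 0 0 0 0 1;36 0 0 0 0 0 1;45 0 0 0 0 0 1"

```text
t: 7.18
tcp_pos: [0.4965, 0.213, 0.0476]
eef_rot: [0.0, 0.782, 0.624, 0.001]
wrist_force: [-1.1, -3.0, 3.9]
grip_width: -0.0001
finger_force: 1.5
```

```bash
python3 fr.py "plate(-33,-17,27,np.pi/2)"; python3 - <<'E'
from fr import *
c=snap('top'); im=cv2.cvtColor(c['pixels'],cv2.COLOR_RGB2BGR)
a=cv2.resize(im[170:335,140:300],None,fx=3.2,fy=3.2); b=cv2.resize(im[210:320,410:525],None,fx=2.4,fy=2.4); o=np.zeros((530,800,3),np.uint8)
o[:a.shape[0],:a.shape[1]]=a; o[:b.shape[0],515:515+b.shape[1]]=b; cv2.imwrite('pics/t2.png',o)
E
```

```text
t 7.17 bed mm [-42.2 459.8 -22.8] plate mm [-31.5 -39.6  27.6] F [-1.1 -3.   3.9] w -0.0001 ff 1.5 q [ 0.41  0.45 -0.43  0.68 -0.    2.2 ]
plate(-33,-17,27,np.pi/2) [0.5   0.235 0.047] [22.6, -1.4, 0.7] [0.001, -0.0, 0.002]
```

View pics/t2.png

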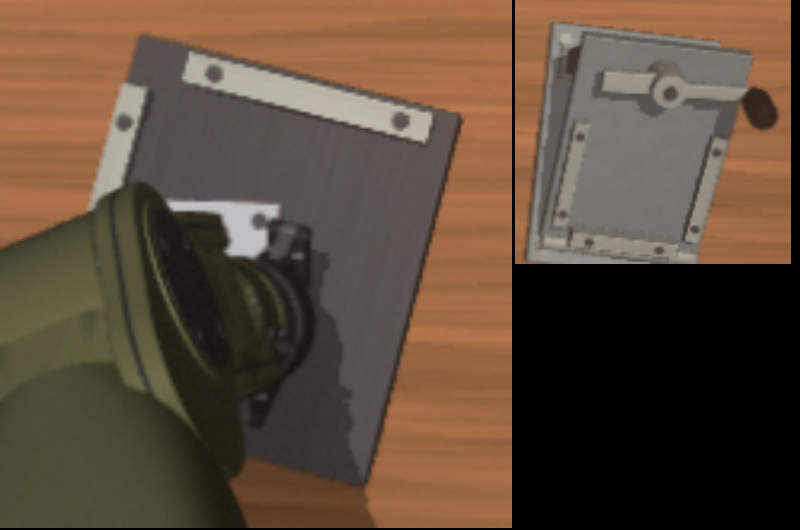

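The latch is open (tongue across the bed), and the cover is being pushed towards the long fence. I'll keep pushing.

Call:
drive_tool --rows "5 0 0 0 0 0 1;10 -1 0 0 0 0 1;15 -1 0 0 0 0 1;19 -1 0 0 0 0 1;22 -1 0 0 0 0 1"

```text
t: 7.85
tcp_pos: [0.4964, 0.2267, 0.0473]
eef_rot: [0.005, 0.782, 0.623, -0.007]
wrist_force: [-7.0, -24.3, 16.7]
grip_width: 0.0
finger_force: 12.4
```

```bash
python3 fr.py "plate(-33,-17,27,np.pi/2)"
```

```text
t 7.85 bed mm [-43.6 473.4 -23. ] plate mm [-34.7 -26.3  27.3] F [ -7.  -24.3  16.7] w 0.0 ff 12.4 q [ 0.44  0.47 -0.41  0.71 -0.01  2.23]
plate(-33,-17,27,np.pi/2) [0.5   0.235 0.047] [9.3, 1.7, 0.2] [-0.001, 0.017, -0.0]
```

Call:
drive_tool --rows "-2 0 0 0 0 0 1;-5 0 0 0 0 0 1;-8 0 0 0 0 0 1;-12 0 0 0 0 0 1;-15 0 0 0 0 0 1"

```text
t: 8.48
tcp_pos: [0.498, 0.2204, 0.048]
eef_rot: [0.0, 0.782, 0.624, 0.002]
wrist_force: [0.2, -0.5, -0.1]
grip_width: -0.0
finger_force: 0.0
```

```bash
python3 - <<'E'
from fr import *
where(); c=snap('wrist','w3')
E
```

```text
t 8.47 bed mm [-41.3 467.2 -23.2] plate mm [-31.7 -32.1  28. ] F [ 0.2 -0.5 -0.1] w -0.0 ff 0.0 q [ 0.42  0.46 -0.42  0.68  0.    2.21]
```

View pics/w3.png

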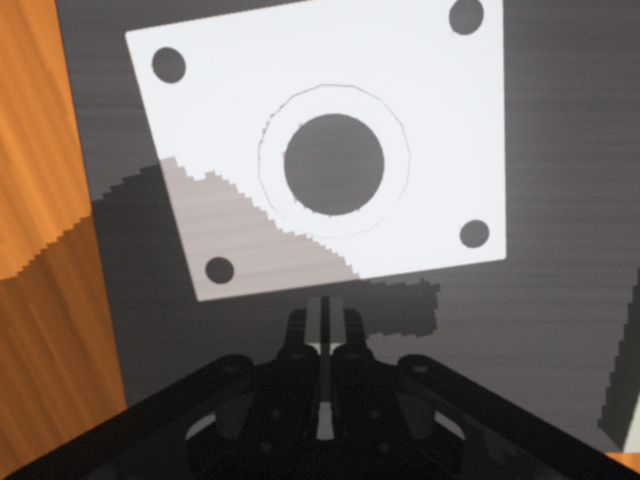

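```bash
cat > cov.py <<'E'
from fr import *
def P2(uv,c,z): return RP.inv().apply(onz(c,uv,z)-OP)[:,:2]*1000
E
python3 - <<'E'
from cov import *
c=load('wrist')
print(P2([(126,32),(198,300),(505,259),(505,2),(334,163)],c,.032).round(1)); print('boss',P2([(334,163)],c,.068).round(1))
P=cloud(c); print('flange z',np.median(P[230:260,370:440,2]),'plate z',np.median(P[60:200,540:600,2]),'flange far',np.median(P[10:30,340:400,2]),np.median(P[50:100,140:150,2]))
E
```

```text
[[-95.4  72.3]
 [-81.3 -21.6]
 [ 36.6  -4.5]
 [ 24.6  81. ]
 [-28.6  31.2]]
boss [[-29.6  34.7]]
flange z 0.03292077796438484 plate z 0.02098835844241317 flange far 0.032962370920698314 0.03292073212376539
```

The cover's corner touches the long fence, but the cover is still 0.14 rad askew (flange edge from (198,300) to (505,259)). I'll push nearer its left end to turn it flush.

Call:
drive_tool --rows "-8 -2 0 0 0 0 1;-10 -30 0 0 0 0 1;-4 -30 0 0 0 0 1;4 -30 0 0 0 0 1;10 -30 0 0 0 0 1"

```text
t: 9.15
tcp_pos: [0.4701, 0.2359, 0.0475]
eef_rot: [0.001, 0.782, 0.624, 0.0]
wrist_force: [-2.6, -2.5, 0.5]
grip_width: -0.0
finger_force: 1.4
```

Call:
drive_tool --rows "3 0 0 0 0 0 1;6 0 0 0 0 0 1;9 0 0 0 0 0 1;12 0 0 0 0 0 1;12 0 0 0 0 0 1"

```text
t: 9.78
tcp_pos: [0.4711, 0.2427, 0.0473]
eef_rot: [0.004, 0.782, 0.623, -0.003]
wrist_force: [-2.8, -15.6, 8.4]
grip_width: 0.0
finger_force: 7.5
```

```bash
python3 fr.py "plate(-62,-17,27,np.pi/2)"
```

```text
t 9.78 bed mm [-66.7 487.5 -10.4] plate mm [-62.9 -16.4  27.3] F [ -2.8 -15.6   8.4] w 0.0 ff 7.5 q [ 0.48  0.44 -0.45  0.68 -0.01  2.28]
plate(-62,-17,27,np.pi/2) [0.472 0.242 0.047] [-0.6, 0.9, 0.3] [0.002, 0.011, 0.0]
```

Call:
drive_tool --rows "-15 0 0 0 0 0 1;-18 -30 0 0 0 0 1;-10 -52 0 0 0 0 1;20 -52 0 0 0 0 1;50 -52 0 0 0 0 1"

```text
t: 10.4
tcp_pos: [0.4343, 0.3098, 0.0483]
eef_rot: [-0.0, 0.782, 0.624, 0.003]
wrist_force: [0.1, 0.2, 0.2]
grip_width: 0.0002
finger_force: 0.0
```

```bash
python3 - <<'E'
from cov import *
where(); c=snap('wrist'); P=cloud(c); L=RP.inv().apply(P.reshape(-1,3)-OP).reshape(P.shape)*1000
m=(c['z_map']>.05)&(abs(L[...,2]-12.9)<3)&(L[...,0]>-110)&(L[...,1]<86)&(L[...,1]>-30)
m=cv2.morphologyEx(m.astype(np.uint8),cv2.MORPH_OPEN,np.ones((5,5)))>0
q=L[m][:,:2]; print('x,y pct',np.percentile(q,[.2,50,99.8],axis=0).round(1).tolist(),m.sum())
b=[np.percentile(q[(abs(q[:,0]-x)<3),1],1).round(1) for x in range(-75,30,15) if (abs(q[:,0]-x)<3).sum()>20]; print('-y edge',b)
E
python3 fr.py "plate(-34.5,42,27,np.pi/2)"
```

```text
t 10.4 bed mm [-103.7  551.7    8.9] plate mm [-113.8   40.8   28.3] F [0.1 0.2 0.2] w 0.0002 ff 0.0 q [ 0.62  0.44 -0.45  0.67  0.    2.41]
x,y pct [[-85.7, -3.6], [-49.4, 62.6], [8.8, 85.8]] 28418
-y edge [np.float64(28.2), np.float64(20.2), np.float64(11.0), np.float64(1.5), np.float64(-4.7), np.float64(50.6)]
t 10.45 bed mm [-101.9  556.4    8.1] plate mm [-112.6   45.6   28.8] F [ 2.2  4.1 -0.5] w -0.0003 ff 0.0 q [ 0.62  0.44 -0.45  0.67  0.    2.42]
plate(-34.5,42,27,np.pi/2) [0.512 0.293 0.047] [-4.0, 78.1, 2.1] [0.005, -0.01, 0.004]
```

Call:
drive_tool --rows "-3 12 1 0 0 0 1;-3 24 1 0 0 0 1;-3 35 1 0 0 0 1;-3 45 1 0 0 0 1;-3 54 1 0 0 0 1"

```text
t: 11.08
tcp_pos: [0.4858, 0.2925, 0.0466]
eef_rot: [0.0, 0.782, 0.623, 0.001]
wrist_force: [-2.2, -0.0, 0.1]
grip_width: 0.0002
finger_force: 1.1
```

Call:
drive_tool --rows "0 6 0 0 0 0 1;0 12 0 0 0 0 1;0 17 0 0 0 0 1;0 21 0 0 0 0 1;0 25 0 0 0 0 1"

```text
t: 11.7
tcp_pos: [0.5095, 0.2875, 0.0467]
eef_rot: [0.0, 0.782, 0.624, 0.001]
wrist_force: [-2.0, 0.2, 0.4]
grip_width: -0.0001
finger_force: 0.8
```

```bash
python3 fr.py "plate(-34.5,42,27,np.pi/2)"
```

```text
t 11.7 bed mm [-37.8 534.9 -30.1] plate mm [-35.5  35.8  26.7] F [-2.   0.2  0.4] w -0.0001 ff 0.8 q [ 0.51  0.52 -0.32  0.73 -0.    2.31]
plate(-34.5,42,27,np.pi/2) [0.512 0.293 0.047] [6.2, 1.0, -0.3] [0.001, -0.0, 0.002]
```

Call:
drive_tool --rows "1 2 0 0 0 0 1;2 4 0 0 0 0 1;2 6 0 0 0 0 1;2 8 0 0 0 0 1;2 8 0 0 0 0 1"

```text
t: 12.32
tcp_pos: [0.5143, 0.2866, 0.0465]
eef_rot: [-0.001, 0.782, 0.624, -0.002]
wrist_force: [-8.4, -2.1, 5.2]
grip_width: -0.0001
finger_force: 4.8
```

```bash
python3 fr.py "plate(-34.5,42,27,np.pi/2)"
```

```text
t 12.32 bed mm [-33.6 534.4 -32.7] plate mm [-30.6  36.1  26.5] F [-8.4 -2.1  5.2] w -0.0001 ff 4.8 q [ 0.51  0.53 -0.3   0.75  0.    2.3 ]
plate(-34.5,42,27,np.pi/2) [0.512 0.293 0.047] [5.9, -3.8, -0.5] [-0.004, 0.003, 0.003]
```

Call:
drive_tool --rows "0 3 0 0 0 0 1;0 3 0 0 0 0 1;0 -15 0 0 0 0 1;-25 -20 -2 0 0 0 1;-60 -18 -2 0 0 0 1"

```text
t: 12.95
tcp_pos: [0.4879, 0.2341, 0.0493]
eef_rot: [0.001, 0.781, 0.625, 0.003]
wrist_force: [-0.0, -0.2, -0.8]
grip_width: 0.0002
finger_force: 0.0
```

```bash
python3 fr.py "plate(36,-32,28,np.pi/2)" "plate(36,-16.5,27,np.pi/2)"
```

```text
t 12.95 bed mm [-50.6 480.3 -17. ] plate mm [-44.6 -21.   29.3] F [-0.  -0.2 -0.8] w 0.0002 ff 0.0 q [ 0.45  0.45 -0.43  0.68 -0.    2.24]
plate(36,-32,28,np.pi/2) [0.564 0.205 0.048] [-11.4, 80.6, 1.7] [0.005, -0.003, 0.005]
plate(36,-16.5,27,np.pi/2) [0.567 0.22  0.047] [4.1, 80.6, 2.8] [0.005, -0.003, 0.005]
```

Call:
drive_tool --rows "-14 10 2 0.005 0 0.005 1;-14 60 2 0.005 0 0.005 1;-11 80 2 0.005 0 0.005 1;-4 80 2 0.005 0 0.005 1;4 80 2 0.005 0 0.005 1"

```text
t: 13.58
tcp_pos: [0.5655, 0.22, 0.0466]
eef_rot: [-0.002, 0.783, 0.622, -0.001]
wrist_force: [-0.5, -0.7, 1.0]
grip_width: 0.0
finger_force: 0.0
```

Call:
drive_tool --rows "3 0 0 0 0 0 1;5 0 0 0 0 0 1;5 0 0 0 0 0 1;5 0 0 0 0 0 1;-10 0 0 0 0 0 1"

```text
t: 14.2
tcp_pos: [0.5628, 0.2104, 0.0468]
eef_rot: [-0.002, 0.783, 0.623, -0.001]
wrist_force: [-0.2, 0.5, 0.7]
grip_width: 0.0003
finger_force: 0.0
```

```bash
python3 fr.py "plate(40,-32,160,np.pi/2)"
```

```text
t 14.2 bed mm [ 14.9 462.  -56.6] plate mm [ 33.7 -27.4  26.8] F [-0.2  0.5  0.7] w 0.0003 ff 0.0 q [ 0.36  0.54 -0.27  0.76  0.    2.15]
plate(40,-32,160,np.pi/2) [0.568 0.204 0.18 ] [-4.4, 5.8, -133.2] [-0.004, -0.001, -0.001]
```

Call:
drive_tool --rows "-4 6 -50 0 0 0 -0.3;-4 6 -100 0 0 0 -0.3;-4 6 -130 0 0 0 -0.3;-4 6 -133 0 0 0 -0.3;-4 6 -133 0 0 0 -0.3"

```text
t: 14.82
tcp_pos: [0.568, 0.2043, 0.179]
eef_rot: [-0.002, 0.783, 0.622, -0.001]
wrist_force: [0.8, 0.1, 0.1]
grip_width: 0.0555
finger_force: 0.0
```

```bash
python3 - <<'E'
from cov import *
where(); c=snap('wrist','w4')
E
```

```text
t 14.82 bed mm [ 85.7 462.   55.3] plate mm [ 40.1 -32.1 159. ] F [0.8 0.1 0.1] w 0.0555 ff 0.0 q [ 0.34  0.43 -0.07  1.07  0.    2.14]
```

View pics/w4.png

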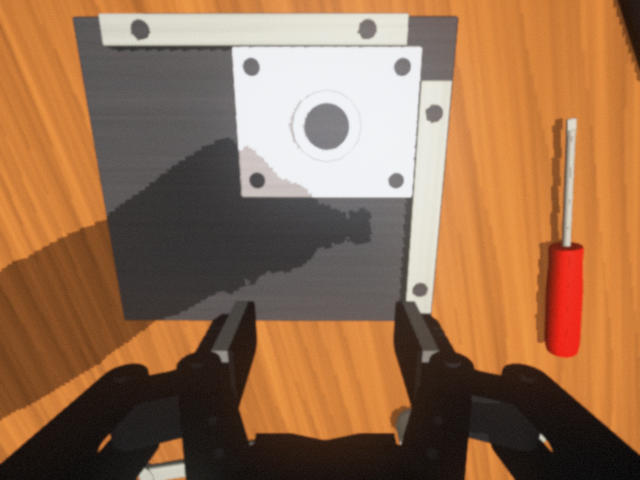

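Cover looks flush with both fences: the flange's top edge (row 46) lies along the long fence and its right edge (columns 421–413) along the short one. The boss top is at (326,126).

```bash
python3 - <<'E'
from cov import *
c=load('wrist')
print('boss',P2([(326,126)],c,.068).round(1),'flange',P2([(233,47),(421,46),(413,197),(242,197)],c,.032).round(1))
E
python3 fr.py "plate(40,42,90,np.pi/2)" "plate(40,42,38,np.pi/2)"
```

```text
boss [[40.4 42.7]] flange [[-18.1  90.1]
 [100.1  90.3]
 [101.4  -5.6]
 [-18.8  -5.4]]
t 14.88 bed mm [ 85.  461.7  54.8] plate mm [ 39.8 -32.4 158.3] F [-0.  -0.1  0.3] w 0.0555 ff 0.0 q [ 0.34  0.43 -0.07  1.07  0.    2.14]
plate(40,42,90,np.pi/2) [0.584 0.277 0.11 ] [74.4, 0.5, 68.3] [-0.006, 0.0, -0.002]
plate(40,42,38,np.pi/2) [0.584 0.277 0.058] [74.5, 0.8, 120.3] [-0.006, 0.0, -0.002]
```

Call:
drive_tool --rows "40 0 20 -0.006 0 0 -0.3;74 0 50 -0.006 0 -0.002 -0.3;75 1 80 -0.006 0 -0.002 -0.3;75 1 110 -0.006 0 -0.002 -0.3;75 1 122 -0.006 0 -0.002 -0.3"

```text
t: 15.5
tcp_pos: [0.5836, 0.2762, 0.0538]
eef_rot: [-0.0, 0.782, 0.623, -0.002]
wrist_force: [-0.5, 1.5, -0.2]
grip_width: 0.0556
finger_force: 0.0
```

```bash
python3 fr.py "plate(40,42,36,np.pi/2)"
```

```text
t 15.5 bed mm [ 30.7 529.4 -61. ] plate mm [39.2 41.4 33.8] F [-0.5  1.5 -0.2] w 0.0556 ff 0.0 q [ 0.44  0.6  -0.13  0.84 -0.    2.24]
plate(40,42,36,np.pi/2) [0.584 0.277 0.056] [0.6, 0.8, -2.2] [-0.003, 0.004, -0.0]
```

Call:
drive_tool --rows "1 1 -2 -0.003 0.004 0 -0.3;1 1 -2 -0.003 0.004 0 0.3;1 1 -2 -0.003 0.004 0 0.8;1 1 -2 -0.003 0.004 0 1;1 1 -2 -0.003 0.004 0 1"

```text
t: 16.12
tcp_pos: [0.5857, 0.2787, 0.0612]
eef_rot: [-0.001, 0.782, 0.623, 0.003]
wrist_force: [-5.1, 1.1, 1.9]
grip_width: 0.0382
finger_force: 61.1
```

```bash
python3 fr.py "plate(40,42,36,np.pi/2)"
```

```text
t 16.12 bed mm [ 36.  532.3 -55.6] plate mm [40.7 44.3 41.2] F [-5.1  1.1  1.9] w 0.0382 ff 61.1 q [ 0.44  0.59 -0.13  0.85  0.    2.24]
plate(40,42,36,np.pi/2) [0.584 0.277 0.056] [-2.3, -0.7, 5.2] [0.002, -0.006, -0.0]
```

Call:
drive_tool --rows "0 0 -10 0 0 0 1;0 0 -30 0 0 0 1;0 0 -60 0 0 0 1;0 0 -90 0 0 0 1;0 0 -110 0 0 0 1"

```text
t: 16.75
tcp_pos: [0.5886, 0.2777, 0.1732]
eef_rot: [0.002, 0.783, 0.622, 0.006]
wrist_force: [0.5, 0.6, -3.9]
grip_width: 0.0385
finger_force: 61.1
```

```bash
cat > held.py <<'E'
from fr import *
where(); c=snap('wrist'); P=cloud(c); p,r=tool(); L=r.inv().apply(P.reshape(-1,3)-p).reshape(P.shape)*1000
m=(c['z_map']>.05)&(abs(L[...,0])<90)&(abs(L[...,1])<90)&(L[...,2]>15)&(L[...,2]<45)&(c['pixels'].min(2)>130)
n,lab,st,_=cv2.connectedComponentsWithStats(cv2.morphologyEx(m.astype(np.uint8),cv2.MORPH_OPEN,np.ones((3,3))))
k=1+np.argmax(st[1:,4]); m=lab==k; q=L[m]; print('bbox px',st[k].tolist(),'z med',np.median(q[:,2]))
A=np.c_[q[:,:2],np.ones(len(q))]; co=np.linalg.lstsq(A,q[:,2],rcond=None)[0]; print('flange top plane',co.round(4))
print('x hi',[(y,np.percentile(q[abs(q[:,1]-y)<2,0],99).round(1)) for y in(-50,-40,-20,20,40,50) if (abs(q[:,1]-y)<2).sum()>9])
print('y lo/hi',[(x,np.percentile(q[abs(q[:,0]-x)<2,1],[1,99]).round(1).tolist()) for x in(5,15,25,35,45) if (abs(q[:,0]-x)<2).sum()>9])
cv2.imwrite('pics/held.png',cv2.cvtColor(c['pixels'],cv2.COLOR_RGB2BGR))
E
python3 held.py
```

```text
t 16.75 bed mm [ 94.4 536.4  39.9] plate mm [ 43.8  44.1 153.2] F [ 0.5  0.6 -3.9] w 0.0385 ff 61.1 q [ 0.44  0.51  0.03  1.08 -0.    2.24]
bbox px [176, 204, 299, 163, 30174] z med 31.13169757038697
flange top plane [9.70000e-03 4.00000e-03 3.09384e+01]
x hi [(-50, np.float64(44.5)), (-40, np.float64(44.6)), (-20, np.float64(44.9)), (20, np.float64(44.9)), (40, np.float64(44.7)), (50, np.float64(44.8))]
y lo/hi [(5, [-59.6, 57.5]), (15, [-59.3, 57.1]), (25, [-59.0, 57.2]), (35, [-59.1, 57.3]), (45, [-58.6, 56.6])]
```

View pics/held.png

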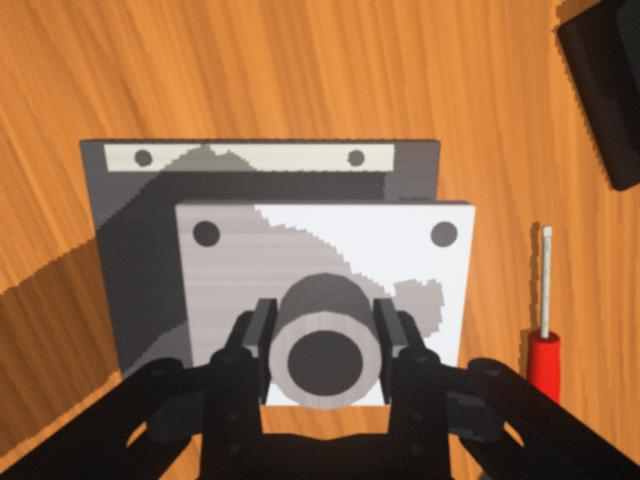

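The cover hangs level in the gripper and square to the tool, at rows 203–405 and columns 177–474. Its centre is 3 mm back along tool x, and its underside is 43 mm ahead of the TCP.

```bash
python3 fr.py "bed(9,2.9,120,np.pi/2)"
```

```text
t 16.8 bed mm [ 96.6 537.1  41.6] plate mm [ 44.7  44.8 155.8] F [ 0.2  1.6 -1.3] w 0.0386 ff 61.2 q [ 0.44  0.5   0.04  1.09 -0.    2.24]
bed(9,2.9,120,np.pi/2) [ 0.436 -0.247  0.177] [-546.0, -31.8, -7.2] [-0.504, 0.073, -0.141]
```

Call:
drive_tool --rows "-40 -2 -15 0 0 0 1;-95 -5 -30 -0.03 0 -0.01 1;-150 -8 -40 -0.08 0.01 -0.02 1;-205 -12 -40 -0.14 0.02 -0.04 1;-260 -15 -40 -0.2 0.03 -0.06 1"

```text
t: 17.42
tcp_pos: [0.5134, 0.0256, 0.2095]
eef_rot: [0.071, 0.759, 0.642, 0.079]
wrist_force: [0.5, -0.1, -3.6]
grip_width: 0.0381
finger_force: 61.2
```

```bash
python3 fr.py "bed(9,2.9,120,np.pi/2)"
```

```text
t 17.43 bed mm [ 69.  281.2 108.9] plate mm [  27.  -218.5  189.5] F [ 0.5 -0.1 -3.6] w 0.0381 ff 61.2 q [ 0.06  0.12 -0.46  0.78 -0.02  1.8 ]
bed(9,2.9,120,np.pi/2) [ 0.436 -0.247  0.177] [-282.0, -36.8, 17.0] [-0.307, 0.046, -0.079]
```

Call:
drive_tool --rows "-57 -8 0 -0.06 0.01 -0.016 1;-114 -15 0 -0.12 0.02 -0.032 1;-171 -22 0 -0.18 0.03 -0.048 1;-228 -30 5 -0.25 0.04 -0.064 1;-282 -37 10 -0.307 0.046 -0.079 1"

```text
t: 18.05
tcp_pos: [0.4326, -0.2467, 0.184]
eef_rot: [0.175, 0.712, 0.653, 0.189]
wrist_force: [1.4, 1.0, -4.6]
grip_width: 0.0387
finger_force: 61.2
```

Call:
drive_tool --rows "0 0 0 0 0 0 1;0 0 0 0 0 0 1;0 0 0 0 0 0 1;0 0 0 0 0 0 1;0 0 0 0 0 0 1"

```text
t: 18.68
tcp_pos: [0.4346, -0.2435, 0.1834]
eef_rot: [0.173, 0.711, 0.654, 0.189]
wrist_force: [0.2, -0.2, -3.5]
grip_width: 0.0385
finger_force: 61.5
```

```bash
cat > look.py <<'E'
from fr import *
# side camera: bed plane & held cover in bed frame; wrist: rails / held cover
for n in ('side','wrist','top'):
    c=snap(n); P=cloud(c); L=RB.inv().apply(P.reshape(-1,3)-OB).reshape(P.shape)*1000
    ok=(c['z_map']>.05)&(abs(L[...,0])<120)&(abs(L[...,1])<75)&(abs(L[...,2])<140)
    bed=ok&(abs(L[...,2])<5)&(abs(L[...,1])<46)&(L[...,0]>-50)&(L[...,0]<75)
    if bed.sum()>100:
        q=L[bed]; co=np.linalg.lstsq(np.c_[q[:,:2],np.ones(len(q))],q[:,2],rcond=None)[0]; print(n,'bed plane',co.round(3),bed.sum())
    for s in(1,-1):
        m=ok&(abs(s*L[...,1]-55)<9)&(abs(L[...,2]-10)<2.5)&(abs(L[...,0]+8)<58)
        m=cv2.morphologyEx(m.astype(np.uint8),cv2.MORPH_OPEN,np.ones((3,3)))>0
        if m.sum()>60:
            q=L[m]; pf=[round(float(np.percentile(q[abs(q[:,0]-x)<8,1]*s,2)),1) if (abs(q[:,0]-x)<8).sum()>15 else None for x in(-50,-30,-10,10,30)]
            print(n,'rail',s,'inner |y| at x',pf,'x range',np.percentile(q[:,0],[1,99]).round(1),'z',np.median(q[:,2]).round(1),m.sum())
E
python3 look.py; python3 fr.py "bed(9,2.9,120,np.pi/2)"
```

```text
side bed plane [ 0.002 -0.044 -0.243] 1972
wrist bed plane [ 0.002 -0.04   0.085] 3335
wrist rail 1 inner |y| at x [52.2, 50.5, 51.3, 50.5, 50.7] x range [-55.   37.3] z 8.3 494
top bed plane [-0.001 -0.046 -0.293] 1258
t 18.82 bed mm [ 10.5   5.6 125.8] plate mm [  10.2 -499.   163.3] F [ 0.9 -0.4 -2.6] w 0.0384 ff 61.5 q [-0.71  0.02 -0.77  0.37  0.33  1.02]
bed(9,2.9,120,np.pi/2) [ 0.436 -0.247  0.177] [-2.7, -1.4, 5.8] [-0.005, -0.001, 0.0]
```

```bash
sed -i "s/from_euler('zy'/from_euler('ZY'/" fr.py; python3 - <<'E'
import json; F=json.load(open('fr.json')); F['yaw']=-.092; json.dump(F,open('fr.json','w'))
E
python3 look.py; python3 held.py; python3 fr.py "bed(9,2.9,100,np.pi/2)"
```

```text
side bed plane [ 0.     0.    -0.211] 2002
side rail 1 inner |y| at x [53.6, 50.1, 52.6, None, 52.8] x range [-47.9  32.5] z 9.6 146
wrist bed plane [-0.     0.003  0.215] 3527
wrist rail 1 inner |y| at x [49.7, 49.6, 50.2, 50.1, 50.0] x range [-57.2  40.2] z 10.3 3180
top bed plane [ 0.003 -0.001 -0.416] 1292
top rail 1 inner |y| at x [None, 50.8, 50.9, 49.8, 50.2] x range [-48.4  41.5] z 9.9 181
t 18.98 bed mm [ 10.6  -0.7 126. ] plate mm [  10.1 -499.5  163.2] F [ 0.6 -0.5 -3.3] w 0.0388 ff 61.5 q [-0.71  0.02 -0.77  0.37  0.33  1.02]
bbox px [176, 204, 299, 163, 30185] z med 28.539320090879304
flange top plane [7.80000e-03 1.00000e-04 2.83719e+01]
x hi [(-50, np.float64(45.8)), (-40, np.float64(45.8)), (-20, np.float64(45.8)), (20, np.float64(45.6)), (40, np.float64(45.4)), (50, np.float64(45.4))]
y lo/hi [(5, [-57.8, 59.1]), (15, [-57.4, 58.8]), (25, [-57.7, 58.5]), (35, [-57.9, 58.9]), (45, [-57.4, 58.4])]
t 19.02 bed mm [ 10.5  -0.7 126. ] plate mm [  10.1 -499.5  163.2] F [-0.3 -0.5 -3.4] w 0.0388 ff 61.5 q [-0.71  0.03 -0.77  0.37  0.33  1.02]
bed(9,2.9,100,np.pi/2) [ 0.446 -0.242  0.16 ] [2.4, -1.3, 26.1] [-0.007, -0.046, -0.006]
```

```bash
python3 fr.py "bed(8,2.2,70,np.pi/2)"
```

```text
t 19.02 bed mm [ 10.5  -0.7 126. ] plate mm [  10.1 -499.5  163.2] F [-0.3 -0.5 -3.4] w 0.0388 ff 61.5 q [-0.71  0.03 -0.77  0.37  0.33  1.02]
bed(8,2.2,70,np.pi/2) [ 0.46  -0.244  0.133] [0.3, -2.1, 56.0] [-0.007, -0.046, -0.006]
```

Call:
drive_tool --rows "1 -1 5 -0.004 -0.02 -0.003 1;2 -2 15 -0.007 -0.046 -0.006 1;2 -2 30 -0.007 -0.046 -0.006 1;2 -2 45 -0.007 -0.046 -0.006 1;2 -2 56 -0.007 -0.046 -0.006 1"

```text
t: 19.65
tcp_pos: [0.4602, -0.2423, 0.1331]
eef_rot: [0.191, 0.714, 0.651, 0.175]
wrist_force: [-0.3, 0.6, -2.3]
grip_width: 0.0385
finger_force: 61.4
```

Call:
drive_tool --rows "0 0 0 0 0 0 1;0 0 0 0 0 0 1;0 0 0 0 0 0 1;0 0 0 0 0 0 1;0 0 0 0 0 0 1"

```text
t: 20.27
tcp_pos: [0.4602, -0.2425, 0.134]
eef_rot: [0.191, 0.714, 0.651, 0.175]
wrist_force: [-0.7, -0.0, -2.6]
grip_width: 0.0385
finger_force: 61.4
```

```bash
python3 look.py; python3 held.py; python3 fr.py "bed(8,2.2,46,np.pi/2)"
```

```text
side bed plane [-0.001  0.004 -0.294] 568
side rail 1 inner |y| at x [51.4, 53.6, 50.6, None, 52.9] x range [-55.9  38. ] z 9.9 123
wrist bed plane [ 1.000e-03  1.210e-01 -5.112e+00] 1237
wrist rail 1 inner |y| at x [50.0, 50.0, 50.0, 49.9, 50.0] x range [-57.1  40.3] z 10.3 5491
top bed plane [ 0.003 -0.004 -0.558] 410
top rail 1 inner |y| at x [53.1, 50.0, 49.8, 49.6, 49.6] x range [-57.2  38.7] z 9.6 169
t 20.43 bed mm [ 8.2  3.8 70.2] plate mm [  35.1 -491.6  113.8] F [-0.6  0.2 -3.3] w 0.0386 ff 61.4 q [-0.63  0.11 -0.85  0.15  0.26  1.09]
bbox px [175, 204, 300, 162, 30087] z med 28.47682953202912
flange top plane [7.60000e-03 1.00000e-04 2.83209e+01]
x hi [(-50, np.float64(45.7)), (-40, np.float64(45.7)), (-20, np.float64(45.8)), (20, np.float64(45.4)), (40, np.float64(45.3)), (50, np.float64(45.2))]
y lo/hi [(5, [-57.8, 59.1]), (15, [-57.3, 58.7]), (25, [-57.8, 58.6]), (35, [-57.9, 59.0]), (45, [-57.6, 58.6])]
t 20.48 bed mm [ 8.2  3.7 70.2] plate mm [  35.1 -491.6  113.8] F [-0.3 -0.5 -2.3] w 0.0383 ff 61.4 q [-0.63  0.11 -0.85  0.15  0.26  1.09]
bed(8,2.2,46,np.pi/2) [ 0.472 -0.245  0.113] [-1.6, -0.2, 24.2] [0.0, -0.0, -0.0]
```

Call:
drive_tool --rows "-2 0 0 0 0 0 1;-2 0 8 0 0 0 1;-2 0 15 0 0 0 1;-2 0 21 0 0 0 1;-2 0 25 0 0 0 1"

```text
t: 21.1
tcp_pos: [0.4725, -0.2453, 0.1113]
eef_rot: [0.191, 0.714, 0.651, 0.175]
wrist_force: [0.7, -0.4, -1.8]
grip_width: 0.0385
finger_force: 61.4
```

Call:
drive_tool --rows "0 0 1 0 0 0 1;0 0 2 0 0 0 1;0 0 3 0 0 0 1;0 0 4 0 0 0 1;0 0 4 0 0 0 1"

```text
t: 21.72
tcp_pos: [0.4744, -0.2457, 0.1086]
eef_rot: [0.191, 0.714, 0.651, 0.175]
wrist_force: [-0.0, 0.7, -3.6]
grip_width: 0.0381
finger_force: 61.4
```

```bash
python3 fr.py "bed(8,2.2,41,np.pi/2)"
```

```text
t 21.73 bed mm [ 8.2  1.8 41.2] plate mm [  49.7 -491.6   88.6] F [-0.   0.7 -3.6] w 0.0381 ff 61.4 q [-0.62  0.17 -0.86  0.07  0.25  1.1 ]
bed(8,2.2,41,np.pi/2) [ 0.474 -0.245  0.108] [0.4, -0.2, 0.2] [0.0, -0.0, 0.0]
```

Call:
drive_tool --rows "0 0 1 0 0 0 1;0 0 1.5 0 0 0 1;0 0 2 0 0 0 1;0 0 2.5 0 0 0 1;0 0 3 0 0 0 1"

```text
t: 22.35
tcp_pos: [0.4747, -0.2459, 0.1081]
eef_rot: [0.192, 0.714, 0.65, 0.175]
wrist_force: [-27.7, 5.5, 33.6]
grip_width: 0.0382
finger_force: 66.1
```

```bash
python3 fr.py "bed(2,1.8,39,np.pi/2)"; python3 - <<'E'
from fr import *
o=get_obs(); print(RB.inv().apply(o['wrist_force']).round(1))
E
```

```text
t 22.35 bed mm [ 8.2  1.6 40.5] plate mm [  50.1 -491.7   88.1] F [-27.7   5.5  33.6] w 0.0382 ff 66.1 q [-0.62  0.17 -0.87  0.06  0.25  1.11]
bed(2,1.8,39,np.pi/2) [ 0.47  -0.245  0.104] [0.2, -6.2, 1.5] [0.002, 0.001, -0.001]
[-7.5  3.  43.2]
```

Call:
drive_tool --rows "0 0 -2.2 0 0 0 1;0 -3 -2.2 0 0 0 1;0 -6 -2.2 0 0 0 1;0 -8 -2.2 0 0 0 1;0 -10 -2.2 0 0 0 1"

```text
t: 22.98
tcp_pos: [0.4691, -0.2464, 0.1053]
eef_rot: [0.194, 0.712, 0.651, 0.176]
wrist_force: [0.2, -0.5, 6.8]
grip_width: 0.0385
finger_force: 62.6
```

```bash
python3 fr.py "bed(-0.5,1.8,41,np.pi/2)"; python3 - <<'E'
from fr import *
o=get_obs(); print(RB.inv().apply(o['wrist_force']).round(1))
E
```

```text
t 22.98 bed mm [ 2.   0.6 40.9] plate mm [  44.7 -493.5   85.3] F [ 0.2 -0.5  6.8] w 0.0385 ff 62.6 q [-0.63  0.17 -0.88  0.05  0.26  1.09]
bed(-0.5,1.8,41,np.pi/2) [ 0.467 -0.245  0.104] [1.2, -2.5, -0.1] [0.007, 0.001, 0.002]
[ 3.6 -0.5  5.8]
```

Call:
drive_tool --rows "0 -1 0 0 0 0 1;0 -2 0 0 0 0 1;0 -3 0 0 0 0 1;0 -4 0 0 0 0 1;0 -4 0 0 0 0 1"

```text
t: 23.6
tcp_pos: [0.4663, -0.2463, 0.1038]
eef_rot: [0.195, 0.712, 0.651, 0.176]
wrist_force: [1.3, -0.3, 7.2]
grip_width: 0.0382
finger_force: 62.5
```

```bash
python3 fr.py "bed(-0.5,1.8,41,np.pi/2)"; python3 - <<'E'
from fr import *
o=get_obs(); print(RB.inv().apply(o['wrist_force']).round(1))
E
```

```text
t 23.6 bed mm [-1.2  0.5 41. ] plate mm [  42.  -494.    83.8] F [ 1.3 -0.3  7.2] w 0.0382 ff 62.5 q [-0.63  0.17 -0.89  0.04  0.26  1.09]
bed(-0.5,1.8,41,np.pi/2) [ 0.467 -0.245  0.104] [1.3, 0.7, -0.0] [0.008, 0.001, 0.002]
[ 4.7 -0.2  5.6]
```

Call:
drive_tool --rows "0 -1 0 0 0 0 1;0 -2 0 0 0 0 1;0 -3 0 0 0 0 1;0 -4 0 0 0 0 1;0 -4 0 0 0 0 1"

```text
t: 24.22
tcp_pos: [0.4658, -0.2463, 0.104]
eef_rot: [0.197, 0.711, 0.651, 0.179]
wrist_force: [5.3, 1.6, 10.2]
grip_width: 0.0387
finger_force: 62.5
```

```bash
python3 fr.py "bed(-0.5,1.8,41,np.pi/2)"; python3 - <<'E'
from fr import *
o=get_obs(); print(RB.inv().apply(o['wrist_force']).round(1))
E
```

```text
t 24.23 bed mm [-1.5  0.4 41.4] plate mm [  41.5 -494.2   84. ] F [ 5.3  1.6 10.2] w 0.0387 ff 62.5 q [-0.64  0.17 -0.9   0.03  0.27  1.09]
bed(-0.5,1.8,41,np.pi/2) [ 0.467 -0.245  0.104] [1.4, 1.0, 0.4] [0.015, -0.0, 0.004]
[9.5 2.1 6.3]
```

Home against the ledge: the cover stopped with 9.5 N. Now I'll release it and retract.

Call:
drive_tool --rows "0 0 0 0 0 0 0;0 2 0 0 0 0 -0.4;0 4 -1 0 0 0 -0.4;0 4 -20 0 0 0 -0.4;0 4 -50 0 0 0 -0.4"

```text
t: 24.85
tcp_pos: [0.4365, -0.2415, 0.143]
eef_rot: [0.189, 0.714, 0.651, 0.174]
wrist_force: [0.3, -0.0, 0.2]
grip_width: 0.0596
finger_force: 0.0
```

```bash
cat > chk.py <<'E'
from fr import *
c=snap('wrist'); P=cloud(c); L=RB.inv().apply(P.reshape(-1,3)-OB).reshape(P.shape)*1000
ok=(c['z_map']>.05)&(abs(L[...,1])<48)&(L[...,0]>-75)&(L[...,0]<75)&(c['pixels'].min(2)>120)
m=ok&(abs(L[...,2]-12)<4); m=cv2.morphologyEx(m.astype(np.uint8),cv2.MORPH_OPEN,np.ones((3,3)))>0
q=L[m]; co=np.linalg.lstsq(np.c_[q[:,:2],np.ones(len(q))],q[:,2],rcond=None)[0]; print('flange top',co.round(4),m.sum())
print('x range',[(y,np.percentile(q[abs(q[:,1]-y)<3,0],[1,99]).round(1).tolist()) for y in(-40,-30,0,30,40) if (abs(q[:,1]-y)<3).sum()>20])
A=(c['z_map']>.05)&(L[...,2]>56)&(L[...,2]<72)&(L[...,0]>60)&(L[...,0]<170)&(L[...,1]<20); 
if A.sum(): print('knob',np.percentile(L[A],[2,50,98],axis=0).round(1).tolist(),A.sum())
E
python3 chk.py; python3 fr.py "bed(50,-62,110,np.pi/2)" "bed(92,-64.5,90,0)" "bed(92,-64.5,90,np.pi/2)"
```

```text
flange top [-4.70000e-03 -7.00000e-04  1.24439e+01] 26378
x range [(-40, [-44.9, 34.9]), (-30, [-50.3, 35.4]), (0, [-58.9, 58.1]), (30, [-72.8, 57.8]), (40, [-72.8, 57.7])]
knob [[96.0, -66.9, 67.4], [98.4, -62.9, 68.6], [101.3, -59.6, 69.4]] 41
t 24.9 bed mm [-5.9  1.8 92.8] plate mm [  12.1 -496.7  126.3] F [-0.9  1.4  2.1] w 0.0597 ff 0.0 q [-0.67  0.06 -0.86  0.2   0.28  1.06]
bed(50,-62,110,np.pi/2) [ 0.47  -0.309  0.189] [-63.8, 55.9, -17.2] [0.0, 0.0, -0.0]
bed(92,-64.5,90,0) [ 0.516 -0.316  0.193] [-66.3, 97.9, 2.8] [0.0, -0.0, 1.571]
bed(92,-64.5,90,np.pi/2) [ 0.516 -0.316  0.193] [-66.3, 97.9, 2.8] [0.0, 0.0, -0.0]
```

Call:
drive_tool --rows "0 0 -25 0 0 0 -0.4;-30 30 -30 0 0 0 -0.4;-50 65 -30 0 0 0 -0.4;-66 100 -28 0 0 0 -0.4;-66 102 -25 0 0 0 -0.4"

```text
t: 25.52
tcp_pos: [0.51, -0.3173, 0.2184]
eef_rot: [0.193, 0.713, 0.651, 0.175]
wrist_force: [0.1, -0.3, -0.9]
grip_width: 0.06
finger_force: 0.0
```

```bash
python3 fr.py "bed(95,-64.5,60,np.pi/2)"
```

```text
t 25.52 bed mm [ 99.5 -66.2 115.3] plate mm [ 100.5 -553.4  198.4] F [ 0.1 -0.3 -0.9] w 0.06 ff 0.0 q [-0.7   0.14 -0.54  0.45  0.29  1.03]
bed(95,-64.5,60,np.pi/2) [ 0.534 -0.318  0.168] [1.9, -4.7, 55.2] [0.004, 0.002, 0.001]
```

Call:
drive_tool --rows "2 -4 15 0 0 0 -0.4;2 -4 35 0 0 0 -0.4;2 -4 50 0 0 0 -0.4;2 -4 55 0 0 0 -0.4;2 -4 55 0 0 0 0.5"

```text
t: 26.15
tcp_pos: [0.5311, -0.3149, 0.1666]
eef_rot: [0.191, 0.714, 0.651, 0.174]
wrist_force: [0.0, 0.4, -0.8]
grip_width: 0.0429
finger_force: 0.0
```

Call:
drive_tool --rows "0 0 0 0 0 0 1;0 0 0 0 0 0 1;0 0 0 0 0 0 1;0 0 0 0 0 0 1;0 0 0 0 0 0 1"

```text
t: 26.78
tcp_pos: [0.5316, -0.3155, 0.1681]
eef_rot: [0.192, 0.714, 0.651, 0.175]
wrist_force: [-4.1, 0.8, 5.8]
grip_width: 0.0198
finger_force: 58.9
```

```bash
python3 - <<'E'
from fr import *
where(); p,r=tool(); l=RB.inv().apply(p-OB)*1000
th=np.arctan2(l[0]-90,-(l[1])); print('theta',th,'r',np.hypot(l[0]-90,l[1]))
for k in np.linspace(th,1.62,11)[1:]:
    t=bed(90+65*np.sin(k),-65*np.cos(k),60,np.pi/2); print(round(k,2),*[x.tolist() for x in move(*t,p,r)])
E
```

```text
t 26.77 bed mm [ 92.8 -62.5  61. ] plate mm [ 121.1 -546.9  148.1] F [-4.1  0.8  5.8] w 0.0198 ff 58.9 q [-0.67  0.22 -0.59  0.31  0.28  1.06]
theta 0.04404657827281484 r 62.55517548643327
0.2 [-1.2, 10.3, 1.0] [0.001, 0.0, 0.0]
0.36 [1.6, 20.1, 1.0] [0.001, 0.0, 0.0]
0.52 [6.0, 29.4, 1.0] [0.001, 0.0, 0.0]
0.67 [11.7, 37.8, 1.0] [0.001, 0.0, 0.0]
0.83 [18.7, 45.3, 1.1] [0.001, 0.0, 0.0]
0.99 [26.8, 51.6, 1.1] [0.001, 0.0, 0.0]
1.15 [35.8, 56.5, 1.1] [0.001, 0.0, 0.0]
1.3 [45.4, 60.0, 1.1] [0.001, 0.0, 0.0]
1.46 [55.5, 61.9, 1.1] [0.001, 0.0, 0.0]
1.62 [65.7, 62.2, 1.1] [0.001, 0.0, 0.0]
```

Call:
drive_tool --rows "1 10 0 0 0 0 1;4 20 0 0 0 0 1;8 29 0 0 0 0 1;14 38 0 0 0 0 1;21 45 0 0 0 0 1"

```text
t: 27.4
tcp_pos: [0.5696, -0.3015, 0.1889]
eef_rot: [0.192, 0.715, 0.65, 0.17]
wrist_force: [-10.8, -8.5, 0.3]
grip_width: 0.0199
finger_force: 58.6
```

Call:
drive_tool --rows "8 6 0 0 0 0 1;17 11 0 0 0 0 1;26 15 0 0 0 0 1;36 17 0 0 0 0 1;46 17 0 0 0 0 1"

```text
t: 28.02
tcp_pos: [0.5902, -0.2569, 0.1983]
eef_rot: [0.194, 0.715, 0.65, 0.171]
wrist_force: [-2.1, -9.6, 0.2]
grip_width: 0.0198
finger_force: 59.2
```

```bash
python3 fr.py "bed(154,4,60,np.pi/2)"
```

```text
t 28.02 bed mm [153.8   1.3  60.7] plate mm [ 165.1 -476.6  178.3] F [-2.1 -9.6  0.2] w 0.0198 ff 59.2 q [-0.5   0.21 -0.51  0.36  0.19  1.21]
bed(154,4,60,np.pi/2) [ 0.591 -0.254  0.198] [2.7, 0.2, 0.6] [-0.001, 0.008, -0.0]
```

Push a few more millimetres to the stop, then release and check.

Call:
drive_tool --rows "3 0 0 0 0 0 1;6 0 0 0 0 0 1;9 0 0 0 0 0 1;9 0 0 0 0 0 1;9 0 0 0 0 0 1"

```text
t: 28.65
tcp_pos: [0.5913, -0.2488, 0.1984]
eef_rot: [0.194, 0.715, 0.65, 0.171]
wrist_force: [-2.6, -9.4, -0.3]
grip_width: 0.0195
finger_force: 59.1
```

Call:
drive_tool --rows "6 0 0 0 0 0 0;4 0 0 0 0 0 -0.4;4 0 0 0 0 0 -0.4;4 0 -25 0 0 0 -0.4;-20 -60 -70 0 0 0 -0.4"

```text
t: 29.28
tcp_pos: [0.5222, -0.2535, 0.2296]
eef_rot: [0.194, 0.712, 0.652, 0.176]
wrist_force: [-1.6, -1.6, 0.1]
grip_width: 0.0598
finger_force: 0.0
```

Call:
drive_tool --rows "-30 -60 -20 0 0 0 -0.4;-60 -120 -40 0 0 0 -0.4;-60 -130 -60 0 0 0 -0.4;-60 -130 -60 0 0 0 -0.4;-60 -130 -60 0 0 0 -0.4"

```text
t: 29.9
tcp_pos: [0.3723, -0.3, 0.2144]
eef_rot: [0.192, 0.713, 0.651, 0.175]
wrist_force: [-0.9, 0.9, 0.2]
grip_width: 0.0598
finger_force: 0.0
```

```bash
python3 chk.py; python3 - <<'E'
from fr import *
where()
a=[]
for n in('top','side','wrist'):
    c=load('wrist') if n=='wrist' else snap(n); im=cv2.cvtColor(c['pixels'],cv2.COLOR_RGB2BGR)
    if n=='wrist': a.append(cv2.resize(im,(400,300)))
    else:
        u,v=proj(c,OB+RB.apply([.03,0,.01]))[0].astype(int); k=im[max(v-65,0):v+65,max(u-85,0):u+85]; a.append(cv2.resize(k,(400,300)))
cv2.imwrite('pics/end.png',np.vstack([np.hstack(a[:2]),np.hstack([a[2],a[2]*0])]))
E
```

```text
flange top [-7.90000e-03 -1.40000e-03  1.25093e+01] 19847
x range [(-40, [-73.0, 57.7]), (-30, [-73.1, 57.7]), (0, [-73.4, 38.3]), (30, [-73.0, 57.7]), (40, [-72.7, 57.8])]
knob [[143.8, -10.3, 56.6], [150.1, -0.1, 67.1], [161.6, 9.4, 69.5]] 1359
t 29.95 bed mm [-22.6 -61.4 180.9] plate mm [ -37.4 -567.1  194.2] F [-0.2  0.3 -0.4] w 0.0593 ff 0.0 q [-0.91 -0.03 -0.72  0.5   0.37  0.83]
```

View pics/end.png

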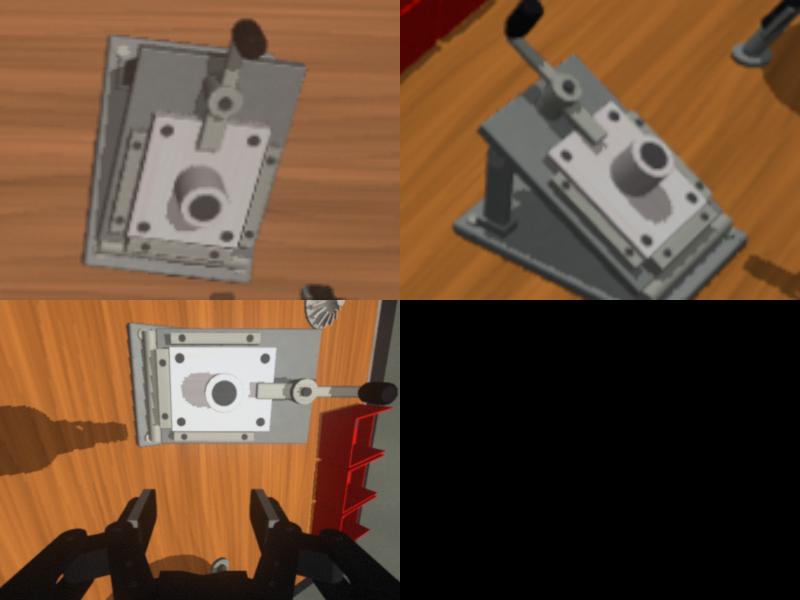

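The last view shows the cover seated between the rails against the ledge. The tongue lies straight over the flange, and the knob points straight uphill (x about 152, y about 0 mm in the bed frame).

```bash
python3 -c "
from plant import workorder
print(workorder.sign_off())"
```

```text
the job is handed in; nothing more can be done
None
```

I squared the cover against both fences, set it on the tilted bed, slid it home against the ledge, turned the latch shut and handed the job in at about 30 s; sign-off returned no verdict.

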